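# Flasks onto their stirrers

## Task

Get the bench ready for tonight's yeast starters: move the lidded jar off the stirrer it blocks and stand it in the middle of the cork mat, and stand each of the three conical flasks upright in the middle of the plate of its own stirrer, the small flask on the small stirrer, the medium on the medium and the large on the large. Do not drop or tip over any of this glass, and leave the open beaker and the brown bottle where they stand.

Things in the scene. Friction and masses are not known exactly. Their poses are not given: they have to be found in the camera images.
- flask_small: the small empty conical (Erlenmeyer) flask, clear glass, standing on the bench: base 64 mm across, cone up to 68 mm, then a straight upright neck 26 mm across from 68 mm to the rim at 105 mm; the neck is the place to grip. Origin: centre of the underside; z up.
- flask_medium: the medium empty conical (Erlenmeyer) flask, clear glass, standing on the bench: base 85 mm across, cone up to 100 mm, then a straight upright neck 34 mm across from 100 mm to the rim at 140 mm; the neck is the place to grip. Origin: centre of the underside; z up.
- flask_large: the large empty conical (Erlenmeyer) flask, clear glass, standing on the bench: base 105 mm across, cone up to 128 mm, then a straight upright neck 38 mm across from 128 mm to the rim at 175 mm; the neck is the place to grip. Origin: centre of the underside; z up.
- stirrer_small: the small magnetic stirrer, fixed to the bench: blue housing 110 mm square with a flat square steel plate of 88 mm on top, 40 mm above the bench, and on its -x side (which points away from the robot, give or take 9 degrees) a lower control panel reaching 122 mm from the plate's centre, with a knob 44 mm high. Origin: at bench level, straight below the plate's centre; z up.
- stirrer_medium: the medium magnetic stirrer, fixed to the bench: blue housing 136 mm square with a flat square steel plate of 114 mm on top, 40 mm above the bench, and on its -x side (which points away from the robot, give or take 9 degrees) a lower control panel reaching 151 mm from the plate's centre, with a knob 44 mm high. Origin: at bench level, straight below the plate's centre; z up. At the start the jar stands on its plate.
- stirrer_large: the large magnetic stirrer, fixed to the bench: blue housing 167 mm square with a flat square steel plate of 145 mm on top, 40 mm above the bench, and on its -x side (which points away from the robot, give or take 9 degrees) a lower control panel reaching 185 mm from the plate's centre, with a knob 44 mm high. Origin: at bench level, straight below the plate's centre; z up.
- cork_mat: round cork mat, 110 mm across, 6 mm thick, fixed to the bench. Origin: centre of its underside; z up.
- jar: closed glass jar with a paper label and a steel screw lid, 85 mm high: straight body 62 mm across up to 55 mm (grip it there), a shoulder, then the lid, 55 mm across, from 69 to 85 mm; at the start it stands on the medium stirrer's plate. Origin: centre of its underside; z up.
- beaker: open glass beaker, slightly tapered like a tumbler, 56 mm across at the foot and 70 mm at the rim, 90 mm high, loose among the flasks; stays where it is. Origin: centre of its underside.
- brown_bottle: small brown glass bottle with a black cap, 40 mm across, 105 mm high, loose among the stirrers; stays where it is. Origin: centre of its underside.

How it is judged:
By the outcome, as a careful person would: the job done as asked, in the order asked, and still so for the second after the job is handed in, with the robot touching nothing.
It also fails if it takes over 128 s, if anything falls off the work surface, if the arm or the gripper's body presses on something with over 40 N, if the wrist force passes 120 N, or if a joint passes its speed limit or range.

## Robot

A 6-joint arm with a two-finger parallel gripper is mounted at the origin on the work surface. World frame = base frame: x ahead of the robot, y to its left, z up, the work surface at z = 0. Lengths are in m, angles in degrees, forces in N, time in s.
With the tool pointing down it reaches from about 0.35 to 0.875 m from the base axis. Payload 4.2 kg.
Tool frame: the origin (TCP) lies midway between the tips of the shut fingers; the grasp point (between the pads) lies 19 mm behind it; z points along the fingers, x is the direction in which the jaws open and shut, and the axes are right-handed (so a half turn about z gives the same grasp; the last joint's range is limited). The gripper opens to 87 mm and grips with 3 to 60 N. Pads are 19 mm wide; open, the fingers measure 117 mm over their backs; the gripper's body (75 mm by 190 mm) begins 51 mm behind the grasp point.
Start: joints at [89.931, 22.042, 0.453, 0, -68.411, -14.817], TCP at [0.161, 0.604, 0.223] pointing down, gripper open.
Joint ranges: [-179.83, 179.83], [-69.29, 118.12], [-61.27, 80.66], [-181.25, 117.63], [-171.15, -9.14], [-177.46, 177.46]. Speed limits (degrees/s): [159.86, 159.86, 180, 180, 180, 180].

## Interface

Orientations are given as a 3x3 rotation matrix whose columns are the frame's x, y, z axes.
In Python, from station import sense, capture, finish_job, find_in gives the robot as it stands.
- The arm moves only by the shell command python3 -m creep 'ROWS'. ROWS is JSON, a list of rows, each a list of 7 numbers: the shift along the tool's x, y, z in mm, then the turn, a rotation vector about the tool's x, y, z in degrees, then the opening, from 0 (shut) to 1 (fully open). A call has exactly 10 rows; each row shifts and turns the commanded pose from where the row before left it, along the tool's axes as they then stand; what a row does not reach is not made up. A row lasts 1/8 s, in which the tool goes at most 62.5 mm and 10.7 degrees, less where a joint would pass 70% of its speed; a pose out of reach is approached as far as the arm can. A call with a gripper value outside its range is refused whole. The fingers move at their own pace and stop on an object; the grip force is fixed at half the most. Time passes only in rows, so rows that do not move let the fingers close, or fill a call up. It gives the time, the measured TCP pose, the force and the opening at its end, in the units of the state.
- sense(): the state, without advancing time (a new reading comes with each control period).
- capture(name): name is "scene" or "top" or "wrist"; returns a dict with "color" (420x560x3 uint8, blue, green, red), "vertical_fov" (degrees; the focal length in pixels is half the picture's height over the tangent of half this angle, whatever the lens; pixels are square), "cx", "cy" (the principal point, pixels), "R" (3x3) and "t" (3): a world point X has camera coordinates R X + t. Camera axes: x right, y down, z forward; pixel columns grow to the right and rows downward; lengths in m; the calibration is good to about 2 mm. A picture is of the moment at which its call begins. There is no depth.
- finish_job(): hands the job in, once; it reports no verdict.
Trained networks look in the newest picture that a camera, given by its name, has taken for a name from the list of things; names that differ only in an ending like _2 or _b are one class to them, and where a whole thing is asked for, a point or a joint stands for the part that bears it (a point fixed in the world has none). Each returns a list of dicts, best first, with "p" (0 to 1); they miss things now and then, are a little off and sometimes report something else, mostly with a low value. They report only what shows in the picture. A call takes as long as a camera call.
- find_in(camera, name): "xy" ([column, row] in pixels, amid what is visible of it).
The state is a dict: "time_s": time; "joints": joint angles; "joint_velocities": joint speeds; "effort": joint torques, N m; "tcp_pos": TCP position; "ee_rot": TCP orientation; "wrist_force": force on the tool from outside, world axes, zero at the start; "moment": the same for the moment, N m; "gripper_width": opening from 0.0 (shut) to 1.0 (fully open).
Only numpy, scipy, OpenCV 4.12 (cv2) and the standard library are available. Lean on these libraries where they do the work, as an engineer would, in place of code of your own. Each camera call takes 0.05 s, during which the arm holds its last target. There are 200 camera calls.

## Working session

There is one attempt and no reset: what is moved stays moved. The work goes in short steps, Python scripts to look and compute and a shell command to move; the robot and the scene stay as the last step left them, time stands still between calls to the robot, and variables do not carry over. Pictures are saved under pics/ and viewed, about 12 in all and at most 16, crops included, and the job is handed in when it is done.

```bash
mkdir -p pics; ls
python3 - <<'E'
from station import *
import cv2,numpy as np
s=sense();print(s['tcp_pos'],np.round(s['ee_rot'],3).tolist(),s['gripper_width'],s['time_s'])
names="flask_small flask_medium flask_large stirrer_small stirrer_medium stirrer_large cork_mat jar beaker brown_bottle".split()
for c in("scene","top"):
    d=capture(c);cv2.imwrite(f"pics/{c}0.png",d['color'])
    print(c,d['vertical_fov'],d['cx'],d['cy'],np.round(d['R'],3).tolist(),np.round(d['t'],3))
    for n in names:print(n,[(np.round(f['xy']).tolist(),round(f['p'],2)) for f in find_in(c,n)][:3])
E
```

```text
pics
[0.16038912 0.6034328  0.22145151] [[-0.257, -0.966, -0.0], [-0.966, 0.257, -0.002], [0.002, -0.0, -1.0]] 1.0011863869670024 0.0
scene 47.82233476516595 279.8068844483785 205.75729151972976 [[0.27, 0.963, -0.009], [0.799, -0.229, -0.556], [-0.538, 0.143, -0.831]] [-0.153 -0.362  1.522]
flask_small [([235.0, 199.0], 0.62)]
flask_medium [([303.0, 191.0], 0.69)]
flask_large [([167.0, 191.0], 0.77), ([305.0, 191.0], 0.2)]
stirrer_small [([96.0, 272.0], 0.63), ([352.0, 246.0], 0.61)]
stirrer_medium [([360.0, 279.0], 0.71)]
stirrer_large []
cork_mat [([416.0, 179.0], 0.85)]
jar [([351.0, 245.0], 0.64)]
beaker [([344.0, 153.0], 0.55)]
brown_bottle [([280.0, 247.0], 0.67)]
top 47.25679574854203 283.20402443628325 214.0147256791382 [[0.003, -1.0, -0.006], [-0.993, -0.003, -0.114], [0.114, 0.006, -0.993]] [-0.009  0.527  1.287]
flask_small [([309.0, 251.0], 0.84)]
flask_medium [([248.0, 242.0], 0.66)]
flask_large [([372.0, 275.0], 0.86), ([189.0, 270.0], 0.34)]
stirrer_small [([332.0, 162.0], 0.68), ([443.0, 218.0], 0.57)]
stirrer_medium [([225.0, 145.0], 0.77)]
stirrer_large [([333.0, 160.0], 0.68)]
cork_mat [([129.0, 230.0], 0.86)]
jar [([224.0, 157.0], 0.93)]
beaker [([189.0, 268.0], 0.93)]
brown_bottle [([281.0, 187.0], 0.72)]
```

View pics/scene0.png

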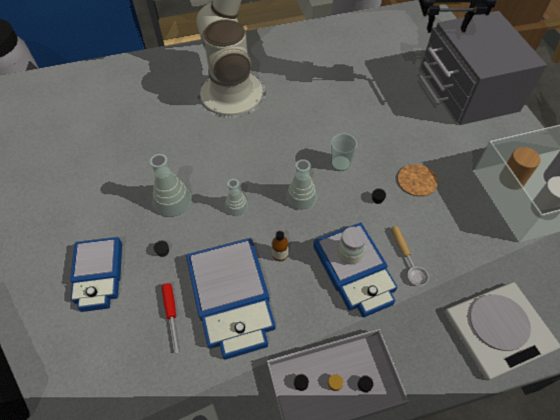

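View pics/top0.png

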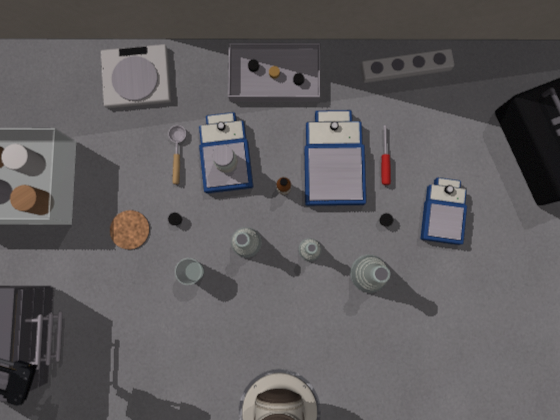

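```bash
cat > h.py <<'E'
from station import *
import cv2,numpy as np
def K(d):
    h=d['color'].shape[0];f=h/2/np.tan(np.radians(d['vertical_fov']/2));return f
def proj(d,P):
    P=np.atleast_2d(P);c=P@np.array(d['R']).T+d['t'];f=K(d)
    return np.c_[f*c[:,0]/c[:,2]+d['cx'],f*c[:,1]/c[:,2]+d['cy']]
def unproj(d,uv,z):
    f=K(d);R=np.array(d['R']);o=-R.T@d['t'];r=R.T@np.array([(uv[0]-d['cx'])/f,(uv[1]-d['cy'])/f,1])
    return o+r*(z-o[2])/r[2]
def circ(x,y,z,r):
    a=np.linspace(0,2*np.pi,60);return np.c_[x+r*np.cos(a),y+r*np.sin(a),0*a+z]
def sq(x,y,z,s,a):
    a=np.radians(a);p=np.array([[1,1],[-1,1],[-1,-1],[1,-1],[1,1]])*s/2
    R=np.array([[np.cos(a),-np.sin(a)],[np.sin(a),np.cos(a)]]);p=p@R.T
    return np.c_[p+[x,y],np.full(5,z)]
def draw(img,d,P,s,o,col):
    cv2.polylines(img,[np.int32(((proj(d,P)-o+.5)*s)*8)],False,col,1,cv2.LINE_AA,3)
def crop(d,o,wh,s):
    return cv2.resize(d['color'][o[1]:o[1]+wh[1],o[0]:o[0]+wh[0]],None,fx=s,fy=s,interpolation=cv2.INTER_CUBIC)
FL={'s':(.032,.013,.068,.105),'m':(.0425,.017,.1,.14),'l':(.0525,.019,.128,.175)}
E
python3 - <<'E'
from h import *
for c,seeds in(("top",{'S':(445,222),'M':(225,180),'L':(335,175)}),("scene",{'S':(96,257),'M':(345,240),'L':(228,278)})):
    d=capture(c);im=d['color'];hsv=cv2.cvtColor(im,cv2.COLOR_BGR2HSV)
    blue=cv2.inRange(hsv,(100,110,40),(125,255,255))
    for k,p in seeds.items():
        m=(blue==0).astype(np.uint8)
        n,l,st,ce=cv2.connectedComponentsWithStats(m,connectivity=4);i=l[p[1],p[0]]
        if st[i,4]<9000:
            ct,_=cv2.findContours((l==i).astype(np.uint8),0,2);h=cv2.convexHull(max(ct,key=len))[:,0]
            W=np.array([unproj(d,q,.04)[:2] for q in h])
            r=cv2.minAreaRect((W*1000).astype(np.float32));print(c,k,st[i,4],np.round(r[0],1),np.round(r[1],1),round(r[2],1))
        else:print(c,k,'leak',st[i,4])
    orange=cv2.inRange(hsv,(5,90,80),(20,255,255))
    n,l,st,ce=cv2.connectedComponentsWithStats(orange)
    p=(129,230) if c=='top' else (416,179)
    i=l[p[1],p[0]];print('mat',ce[i],st[i],unproj(d,ce[i],.006))
# flasks: guess from rim in both
T=capture("top");S=capture("scene")
for k,t,s in(('s',(311,247),(234,183)),('m',(243,240),(304,165)),('l',(380,273),(160,160))):
    print(k,unproj(T,t,FL[k][3]),unproj(S,s,FL[k][3]))
o=np.array([110,190]);cv2.imwrite('pics/c1.png',crop(T,o,(300,120),2.6))
o=np.array([130,120]);cv2.imwrite('pics/c2.png',crop(S,o,(300,190),2.6))
E
```

```text
top S 1111 [ 507.  -447.2] [90.8 90.3] 82.0
top M 1752 [663.3 154.4] [116.8 116.7] 7.1
top L 2822 [ 638.  -149.1] [146.5 148. ] 1.4
mat [129.19543147 229.44162437] [ 110  211   39   38 1182] [0.48490062 0.42266883 0.006     ]
scene S 1245 [ 508.3 -451.5] [90.7 91. ] 82.1
scene M leak 215618
scene L 3546 [ 639.3 -153. ] [148.2 147.9] 0.9
mat [417.24752475 179.68514851] [ 398  164   40   32 1010] [0.48725555 0.4188479  0.006     ]
s [ 0.43294331 -0.07906555  0.105     ] [ 0.43170366 -0.08044908  0.105     ]
m [0.44829472 0.09261123 0.14      ] [0.45176574 0.09631153 0.14      ]
l [ 0.36779944 -0.24103055  0.175     ] [ 0.36706396 -0.24267163  0.175     ]
```

Run:
```python
from h import *
T=capture("top");S=capture("scene")
J=[unproj(T,(224,157),.1)[:2],unproj(S,(351,245),.09)[:2]];print(J)
B=[unproj(T,(189,271),.08)[:2],unproj(S,(344,150),.05)[:2]];print(B)
Br=[unproj(T,(284,184),.105)[:2],unproj(S,(280,236),.105)[:2]];print(Br)
F={'s':(.4325,-.0798),'m':(.45,.0945),'l':(.3675,-.242)}
for d,o,wh,n in((T,np.array([110,110]),(300,195),'a'),(S,np.array([130,120]),(300,190),'b')):
    s=2.6;im=crop(d,o,wh,s)
    for k,(x,y) in F.items():
        R,r,h1,h2=FL[k];draw(im,d,circ(x,y,0,R),s,o,(0,0,255));draw(im,d,circ(x,y,h2,r),s,o,(0,255,255));draw(im,d,circ(x,y,h1,r),s,o,(0,255,0))
    draw(im,d,sq(.663,.153,.04,.114,7.1),s,o,(0,0,255))
    j=np.mean(J,0);draw(im,d,circ(*j,.125,.0275),s,o,(0,255,255));draw(im,d,circ(*j,.04,.031),s,o,(0,0,255))
    b=np.mean(B,0);draw(im,d,circ(*b,.09,.035),s,o,(0,255,255));draw(im,d,circ(*b,0,.028),s,o,(0,0,255))
    b=np.mean(Br,0);draw(im,d,circ(*b,.0,.02),s,o,(0,255,255))
    cv2.imwrite(f'pics/o{n}.png',im)
```

```text
[array([0.66939219, 0.14911581]), array([0.67220859, 0.14429247])]
[array([0.37064816, 0.23781388]), array([0.36364112, 0.24347632])]
[array([ 0.59670171, -0.00927267]), array([ 0.61162132, -0.01080209])]
```

View pics/oa.png

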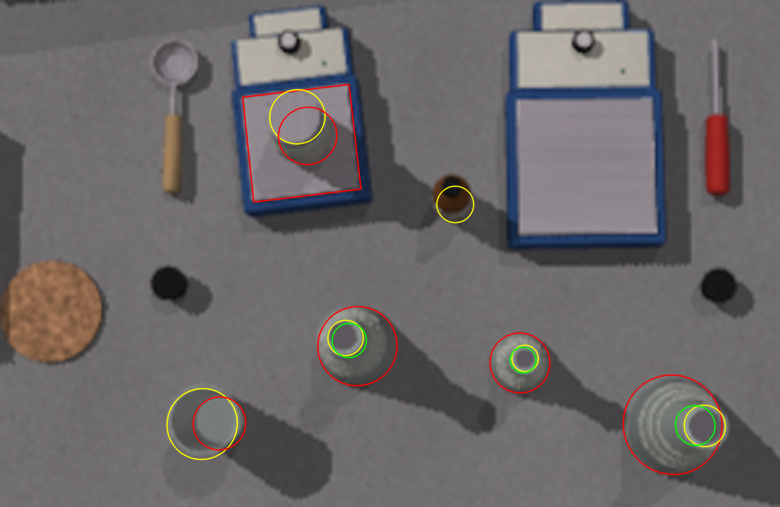

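View pics/ob.png

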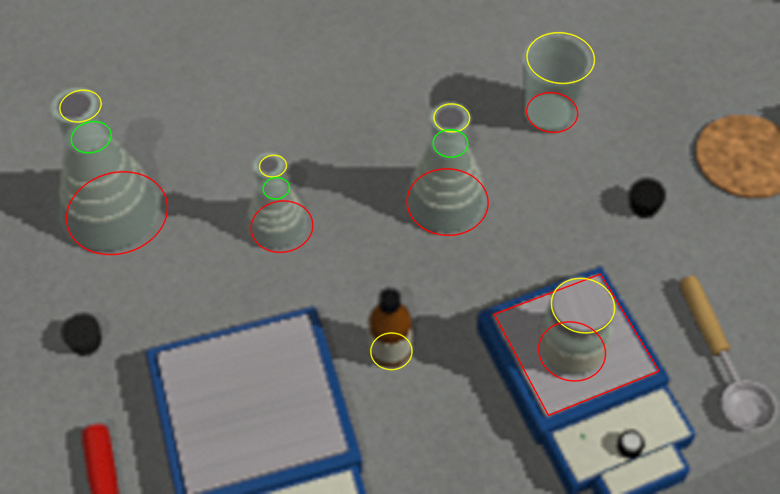

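```bash
python3 -m creep '[[50,-25,0,0,0,0,1],[50,-25,0,0,0,0,1],[50,-25,0,0,0,0,1],[50,-25,0,0,0,0,1],[0,0,0,0,0,10,1],[0,0,0,0,0,10,1],[0,0,0,0,0,10,1],[0,0,0,0,0,10,1],[0,0,0,0,0,10,1],[0,0,0,0,0,10,1]]'; python3 -m creep '[[0,0,0,0,0,10,1],[0,0,0,0,0,5,1],[-50,-50,0,0,0,0,1],[-50,-50,0,0,0,0,1],[-50,0,0,0,0,0,1],[-50,0,0,0,0,0,1],[-50,0,0,0,0,0,1],[-50,0,0,0,0,0,1],[0,0,0,0,0,0,1],[0,0,0,0,0,0,1]]'; python3 -c "
from station import *;import numpy as np;s=sense();print(np.round(s['ee_rot'],3).tolist(),np.round(s['joints'],1),s['wrist_force'])"
```

```text
time_s: 2.65
tcp_pos: [0.2058, 0.3851, 0.2228]
ee_rot: [[-0.967, -0.255, 0.0], [-0.255, 0.967, 0.001], [-0.0, 0.0, -1.0]]
wrist_force: [-1.1, 0.6, -0.1]
gripper_width: 1.001
time_s: 3.9
tcp_pos: [0.4939, 0.2969, 0.2221]
ee_rot: [[-1.0, -0.001, -0.001], [-0.001, 1.0, -0.001], [0.001, -0.001, -1.0]]
wrist_force: [-0.2, 0.5, 0.4]
gripper_width: 1.0
[[-1.0, -0.001, -0.001], [-0.001, 1.0, -0.001], [0.001, -0.001, -1.0]] [ 47.1  17.4  -6.6  -0.  -66.1 -47. ] [-0.18874786  0.52680586  0.43583416]
```

```bash
python3 -m creep '[[-37,-30,0,0,0,0,1],[-35,-30,0,0,0,0,1],[-35,-30,0,0,0,0,1],[-35,-30,0,0,0,0,1],[-35,-30,0,0,0,0,1],[0,0,0,0,0,0,1],[0,0,0,0,0,0,1],[0,0,0,0,0,0,1],[0,0,0,0,0,0,1],[0,0,0,0,0,0,1]]'
python3 - <<'E'
from h import *
d=capture('wrist');print(K(d),d['cx'],d['cy'],np.round(-np.array(d['R']).T@d['t'],3))
print([(f['xy'],f['p']) for f in find_in('wrist','jar')])
im=d['color'].copy()
draw(im,d,circ(.671,.147,.125,.0275),1,0,(0,255,255));draw(im,d,circ(.671,.147,.04,.031),1,0,(0,0,255));draw(im,d,sq(.663,.153,.04,.114,7.1),1,0,(0,0,255))
cv2.imwrite('pics/w1.png',im)
E
```

```text
time_s: 5.15
tcp_pos: [0.6713, 0.1482, 0.2229]
ee_rot: [[-1.0, -0.003, 0.0], [-0.003, 1.0, 0.0], [-0.0, 0.0, -1.0]]
wrist_force: [0.4, -0.0, -0.1]
gripper_width: 1.001
366.44069022858594 280.0705379488364 211.94821714257566 [0.672 0.082 0.385]
[([278.6, 203.8], 0.73)]
```

View pics/w1.png

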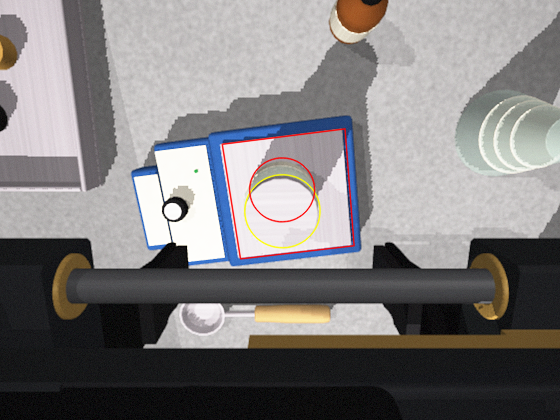

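```bash
python3 -m creep '[[0,0,40,0,0,0,1],[0,0,40,0,0,0,1],[0,0,37,0,0,0,1],[0,0,20,0,0,0,1],[0,0,20,0,0,0,1],[0,0,0,0,0,0,1],[0,0,0,0,0,0,0.3],[0,0,0,0,0,0,0.3],[0,0,0,0,0,0,0.3],[0,0,0,0,0,0,0.3]]'; python3 -m creep '[[0,0,0,0,0,0,0],[0,0,0,0,0,0,0],[0,0,-5,0,0,0,0],[0,0,-10,0,0,0,0],[0,0,-20,0,0,0,0],[0,0,-25,0,0,0,0],[0,0,0,0,0,0,0],[0,0,0,0,0,0,0],[0,0,0,0,0,0,0],[0,0,0,0,0,0,0]]'
```

```text
time_s: 6.5
tcp_pos: [0.6717, 0.1477, 0.0664]
ee_rot: [[-1.0, -0.002, 0.001], [-0.002, 1.0, 0.0], [-0.001, 0.0, -1.0]]
wrist_force: [-1.3, 0.0, 3.4]
gripper_width: 0.702
time_s: 7.75
tcp_pos: [0.6712, 0.1474, 0.1244]
ee_rot: [[-1.0, -0.002, -0.002], [-0.002, 1.0, -0.001], [0.002, -0.001, -1.0]]
wrist_force: [-0.2, 1.0, -2.3]
gripper_width: 0.703
```

```bash
python3 -m creep '[[15,22,0,0,0,0,0],[23,34,0,0,0,0,0],[23,34,0,0,0,0,0],[23,34,0,0,0,0,0],[23,34,0,0,0,0,0],[23,34,0,0,0,0,0],[23,34,0,0,0,0,0],[20,29,0,0,0,0,0],[12,18,0,0,0,0,0],[0,0,0,0,0,0,0]]'; python3 -m creep '[[0,0,20,0,0,0,0],[0,0,20,0,0,0,0],[0,0,15,0,0,0,0],[0,0,0,0,0,0,0],[0,0,0,0,0,0,0],[0,0,0,0,0,0,0],[0,0,0,0,0,0,0],[0,0,0,0,0,0,0],[0,0,0,0,0,0,0],[0,0,0,0,0,0,0]]'
python3 - <<'E'
from h import *
d=capture('wrist');s=sense();p=s['tcp_pos'];print(p)
b=p[2]-.026
im=d['color'].copy()
draw(im,d,circ(.486,.421,.006,.055),1,0,(0,0,255));draw(im,d,circ(p[0],p[1],b,.031),1,0,(0,255,255));draw(im,d,circ(p[0],p[1],b+.085,.0275),1,0,(0,255,0))
cv2.imwrite('pics/w2.png',im)
d=capture('scene');o=np.array([350,100]);im=crop(d,o,(140,110),5);b=p[2]-.026
draw(im,d,circ(.486,.421,.006,.055),5,o,(0,0,255));draw(im,d,circ(p[0],p[1],b,.031),5,o,(0,255,255))
cv2.imwrite('pics/s2.png',im)
E
```

```text
time_s: 9.0
tcp_pos: [0.4854, 0.4212, 0.1253]
ee_rot: [[-1.0, -0.004, -0.0], [-0.004, 1.0, -0.0], [0.0, -0.0, -1.0]]
wrist_force: [0.7, -0.5, -2.1]
gripper_width: 0.7
time_s: 10.25
tcp_pos: [0.4861, 0.4202, 0.0706]
ee_rot: [[-1.0, -0.002, -0.0], [-0.002, 1.0, -0.0], [0.0, -0.0, -1.0]]
wrist_force: [-0.5, -0.4, -2.7]
gripper_width: 0.704
[0.48610777 0.42021839 0.07053422]
```

View pics/w2.png

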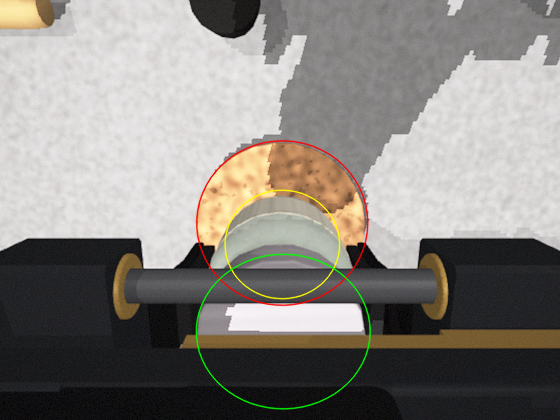

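View pics/s2.png

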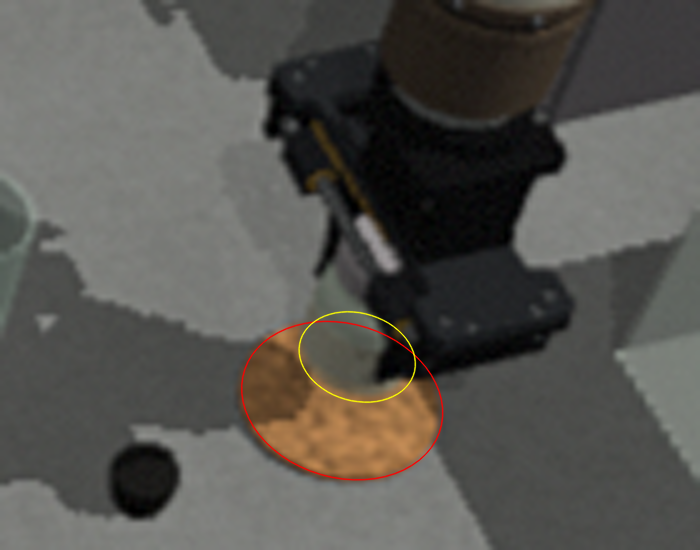

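```bash
python3 -m creep '[[0,-2,10,0,0,0,0],[0,0,10,0,0,0,0],[0,0,8,0,0,0,0],[0,0,5,0,0,0,0],[0,0,2,0,0,0,0],[0,0,1,0,0,0,0],[0,0,1,0,0,0,0],[0,0,1,0,0,0,0],[0,0,0,0,0,0,0],[0,0,0,0,0,0,0]]'
```

```text
time_s: 11.6
tcp_pos: [0.4861, 0.4183, 0.0326]
ee_rot: [[-1.0, -0.002, 0.0], [-0.002, 1.0, 0.0], [-0.0, 0.0, -1.0]]
wrist_force: [0.0, 0.5, -2.4]
gripper_width: 0.705
```

```bash
python3 -m creep '[[0,0,0.5,0,0,0,0],[0,0,0,0,0,0,0],[0,0,0.5,0,0,0,0],[0,0,0,0,0,0,0],[0,0,0,0,0,0,0],[0,0,0,0,0,0,0],[0,0,0,0,0,0,0],[0,0,0,0,0,0,0],[0,0,0,0,0,0,0],[0,0,0,0,0,0,0]]'
```

```text
time_s: 12.85
tcp_pos: [0.4862, 0.4183, 0.0323]
ee_rot: [[-1.0, -0.002, 0.0], [-0.002, 1.0, 0.0], [-0.0, 0.0, -1.0]]
wrist_force: [-2.6, -2.1, 5.2]
gripper_width: 0.705
```

```bash
python3 -m creep '[[0,0,0,0,0,0,0.8],[0,0,0,0,0,0,0.9],[0,0,0,0,0,0,1],[0,0,0,0,0,0,1],[0,0,0,0,0,0,1],[0,0,-20,0,0,0,1],[0,0,-40,0,0,0,1],[0,0,-50,0,0,0,1],[0,0,-50,0,0,0,1],[0,0,-50,0,0,0,1]]';  python3 -m creep '[[4,-30,0,0,0,0,1],[6,-55,0,0,0,0,1],[6,-55,0,0,0,0,1],[6,-55,0,0,0,0,1],[6,-55,0,0,0,0,1],[6,-55,0,0,0,0,1],[6,-55,0,0,0,0,1],[6,-55,0,0,0,0,1],[5,-55,0,0,0,0,1],[3,-28,0,0,0,0,1]]'
python3 - <<'E'
from h import *
d=capture('wrist');F={'s':(.4325,-.0798),'m':(.45,.0945),'l':(.3675,-.242)}
im=d['color'].copy()
for k in 'sml':
    (x,y),(R,r,h1,h2)=F[k],FL[k]
    draw(im,d,circ(x,y,0,R),1,0,(0,0,255));draw(im,d,circ(x,y,h2,r),1,0,(0,255,255))
cv2.imwrite('pics/w3.png',im)
d=capture('top');o=np.array([80,190]);im=crop(d,o,(160,120),5)
draw(im,d,circ(.486,.4205,.006,.055),5,o,(0,0,255));draw(im,d,circ(.486,.4205,.006,.031),5,o,(0,0,255));draw(im,d,circ(.486,.4205,.091,.0275),5,o,(0,255,255))
cv2.imwrite('pics/t3.png',im);print(sense()['tcp_pos'])
E
```

```text
time_s: 14.1
tcp_pos: [0.4859, 0.418, 0.2433]
ee_rot: [[-1.0, -0.002, 0.0], [-0.002, 1.0, 0.0], [-0.0, 0.0, -1.0]]
wrist_force: [0.3, 0.1, -0.0]
gripper_width: 1.001
time_s: 15.35
tcp_pos: [0.4323, -0.082, 0.2418]
ee_rot: [[-1.0, 0.0, 0.001], [0.0, 1.0, 0.0], [-0.001, 0.0, -1.0]]
wrist_force: [0.6, 0.6, -0.1]
gripper_width: 1.005
[ 0.43243792 -0.08189833  0.24165496]
```

View pics/w3.png

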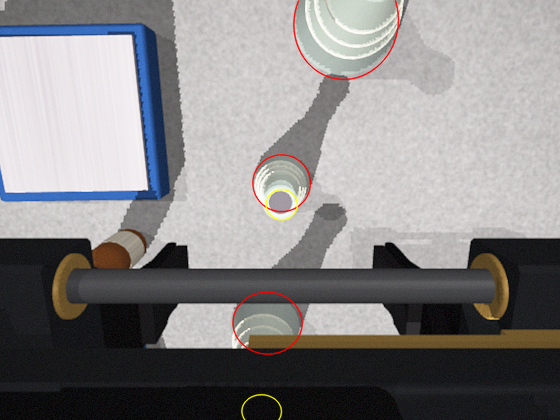

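View pics/t3.png

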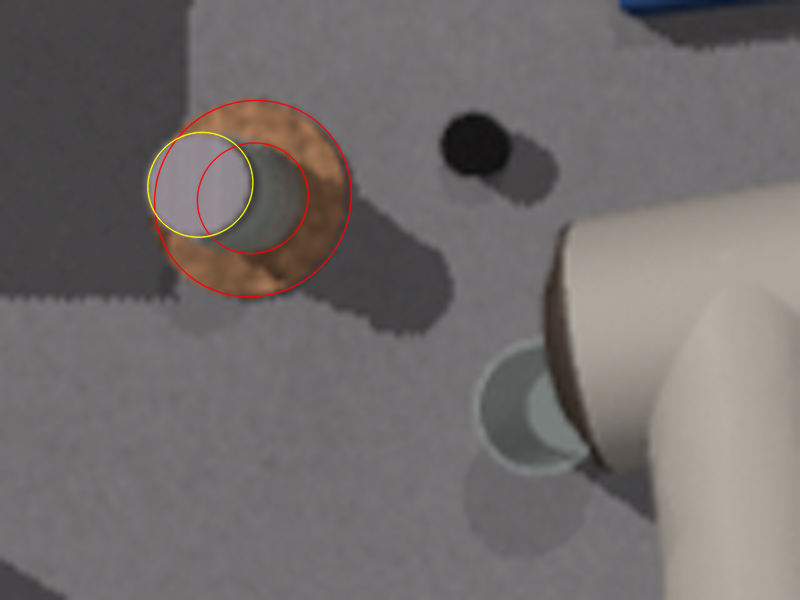

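```bash
python3 -m creep '[[0,2,35,0,0,0,1],[0,0,45,0,0,0,1],[0,0,40,0,0,0,1],[0,0,31,0,0,0,1],[0,0,20,0,0,0,1],[0,0,0,0,0,0,0.5],[0,0,0,0,0,0,0.5],[0,0,0,0,0,0,0.4],[0,0,0,0,0,0,0],[0,0,0,0,0,0,0]]'; python3 -m creep '[[0,0,0,0,0,0,0],[0,0,0,0,0,0,0],[0,0,0,0,0,0,0],[0,0,0,0,0,0,0],[0,0,-5,0,0,0,0],[0,0,-15,0,0,0,0],[0,0,-25,0,0,0,0],[0,0,-25,0,0,0,0],[0,0,-15,0,0,0,0],[0,0,0,0,0,0,0]]'
```

```text
time_s: 16.7
tcp_pos: [0.4333, -0.0779, 0.071]
ee_rot: [[-1.0, -0.002, 0.001], [-0.002, 1.0, 0.0], [-0.001, 0.0, -1.0]]
wrist_force: [-0.5, 0.1, 1.0]
gripper_width: 0.518
time_s: 17.95
tcp_pos: [0.4339, -0.0778, 0.1567]
ee_rot: [[-1.0, -0.002, 0.003], [-0.002, 1.0, 0.001], [-0.003, 0.001, -1.0]]
wrist_force: [0.2, 0.8, -1.1]
gripper_width: 0.291
```

```bash
python3 -m creep '[[-15,-10,0,0,0,0,0],[-30,-30,0,0,0,0,0],[-25,-45,0,0,0,0,0],[-4,-50,0,0,0,0,0],[0,-50,0,0,0,0,0],[0,-50,0,0,0,0,0],[0,-50,0,0,0,0,0],[0,-45,0,0,0,0,0],[0,-27,0,0,0,0,0],[0,-12,0,0,0,0,0]]'; python3 -m creep '[[0,0,15,0,0,0,0],[0,0,10,0,0,0,0],[0,0,5,0,0,0,0],[0,0,0,0,0,0,0],[0,0,0,0,0,0,0],[0,0,0,0,0,0,0],[0,0,0,0,0,0,0],[0,0,0,0,0,0,0],[0,0,0,0,0,0,0],[0,0,0,0,0,0,0]]'
python3 - <<'E'
from h import *
p=sense()['tcp_pos'];ims=[]
b=p[2]-.071
for c,o,wh in(('wrist',np.array([150,50]),(260,300)),('scene',np.array([40,190]),(120,138))):
    d=capture(c);s=520/wh[0]*.75;im=crop(d,o,wh,s)
    draw(im,d,sq(.5077,-.449,.04,.088,-8),s,o,(0,0,255));draw(im,d,circ(p[0],p[1]-.002,b,.032),s,o,(0,255,255))
    ims.append(im)
h=min(i.shape[0] for i in ims);cv2.imwrite('pics/p4.png',np.hstack([i[:h] for i in ims]));print(p)
E
```

```text
time_s: 19.2
tcp_pos: [0.5071, -0.4488, 0.1532]
ee_rot: [[-1.0, 0.0, -0.003], [0.0, 1.0, 0.001], [0.003, 0.001, -1.0]]
wrist_force: [-0.2, 0.8, -0.7]
gripper_width: 0.287
time_s: 20.45
tcp_pos: [0.5078, -0.4468, 0.1255]
ee_rot: [[-1.0, -0.002, 0.0], [-0.002, 1.0, 0.0], [-0.0, 0.0, -1.0]]
wrist_force: [-0.2, -0.3, -0.6]
gripper_width: 0.29
[ 0.50781809 -0.44678283  0.12553574]
```

View pics/p4.png

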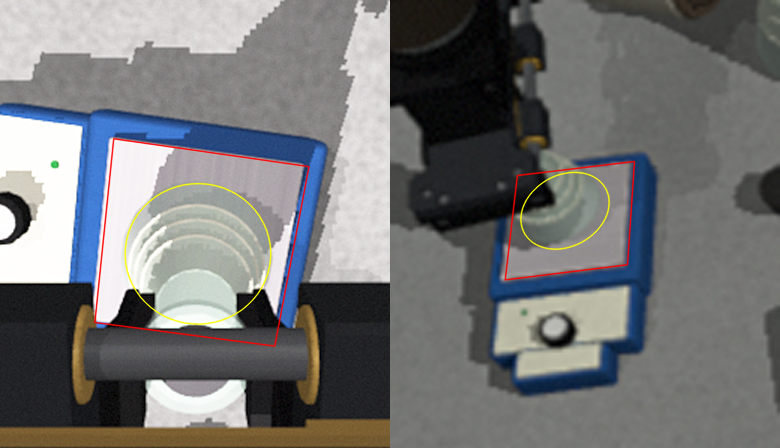

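```bash
python3 -m creep '[[0,0,6,0,0,0,0],[0,0,4,0,0,0,0],[0,0,2,0,0,0,0],[0,0,1,0,0,0,0],[0,0,1,0,0,0,0],[0,0,0.5,0,0,0,0],[0,0,0,0,0,0,0],[0,0,0,0,0,0,0],[0,0,0,0,0,0,0],[0,0,0,0,0,0,0]]'
```

```text
time_s: 21.8
tcp_pos: [0.5079, -0.4467, 0.1111]
ee_rot: [[-1.0, -0.002, 0.0], [-0.002, 1.0, -0.0], [-0.0, -0.0, -1.0]]
wrist_force: [-0.0, 1.1, -0.9]
gripper_width: 0.29
```

```bash
python3 -m creep '[[0,0,0.5,0,0,0,0],[0,0,0,0,0,0,0],[0,0,0.5,0,0,0,0],[0,0,0,0,0,0,0],[0,0,0,0,0,0,0],[0,0,0,0,0,0,0],[0,0,0,0,0,0,0],[0,0,0,0,0,0,0],[0,0,0,0,0,0,0],[0,0,0,0,0,0,0]]'
```

```text
time_s: 23.05
tcp_pos: [0.5079, -0.4469, 0.1106]
ee_rot: [[-1.0, -0.002, 0.0], [-0.002, 1.0, -0.0], [-0.0, -0.0, -1.0]]
wrist_force: [-1.0, 0.3, 5.5]
gripper_width: 0.293
```

```bash
python3 -m creep '[[0,0,0,0,0,0,0.35],[0,0,0,0,0,0,0.5],[0,0,0,0,0,0,1],[0,0,0,0,0,0,1],[0,0,0,0,0,0,1],[0,0,-10,0,0,0,1],[0,0,-30,0,0,0,1],[0,0,-50,0,0,0,1],[0,0,-50,0,0,0,1],[0,0,-15,0,0,0,1]]';  python3 -m creep '[[5,30,0,0,0,0,1],[6,58,0,0,0,0,1],[6,58,0,0,0,0,1],[6,58,0,0,0,0,1],[6,58,0,0,0,0,1],[6,58,0,0,0,0,1],[6,58,0,0,0,0,1],[6,58,0,0,0,0,1],[6,58,0,0,0,0,1],[5,47,0,0,0,0,1]]'
python3 - <<'E'
from h import *
print(sense()['tcp_pos']);ims=[]
for c,o in(('top',np.array([405,165])),('scene',np.array([55,210]))):
    d=capture(c);s=4.;im=crop(d,o,(90,100),s)
    draw(im,d,sq(.5077,-.449,.04,.088,-8),s,o,(0,0,255));draw(im,d,circ(.5077,-.449,.04,.032),s,o,(0,255,255));draw(im,d,circ(.5077,-.449,.145,.013),s,o,(0,255,255))
    ims.append(im)
d=capture('wrist');im=d['color'].copy();(x,y)=(.45,.0945);draw(im,d,circ(x,y,0,.0425),1,0,(0,0,255));draw(im,d,circ(x,y,.14,.017),1,0,(0,255,255))
cv2.imwrite('pics/p5.png',np.hstack(ims+[im[:400:1,140:]][:1]+[] if 0 else ims));cv2.imwrite('pics/w5.png',im)
E
```

```text
time_s: 24.3
tcp_pos: [0.509, -0.4478, 0.2708]
ee_rot: [[-1.0, -0.002, 0.007], [-0.002, 1.0, -0.005], [-0.007, -0.005, -1.0]]
wrist_force: [-0.3, 0.2, -0.7]
gripper_width: 1.001
time_s: 25.55
tcp_pos: [0.4479, 0.096, 0.2652]
ee_rot: [[-1.0, -0.003, 0.0], [-0.003, 1.0, 0.0], [-0.0, 0.0, -1.0]]
wrist_force: [-0.3, 0.3, 0.1]
gripper_width: 1.003
[0.44788418 0.09604488 0.26516033]
```

View pics/p5.png

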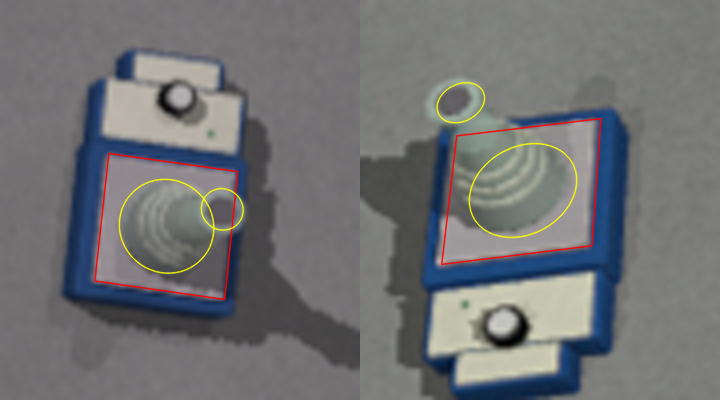

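```bash
python3 -m creep '[[-2,-1,30,0,0,0,1],[0,0,45,0,0,0,1],[0,0,40,0,0,0,1],[0,0,30,0,0,0,1],[0,0,18,0,0,0,1],[0,0,0,0,0,0,0.6],[0,0,0,0,0,0,0.5],[0,0,0,0,0,0,0.4],[0,0,0,0,0,0,0],[0,0,0,0,0,0,0]]'; python3 -m creep '[[0,0,0,0,0,0,0],[0,0,0,0,0,0,0],[0,0,0,0,0,0,0],[0,0,0,0,0,0,0],[0,0,-5,0,0,0,0],[0,0,-15,0,0,0,0],[0,0,-25,0,0,0,0],[0,0,-25,0,0,0,0],[0,0,-15,0,0,0,0],[0,0,0,0,0,0,0]]'
```

```text
time_s: 26.95
tcp_pos: [0.4509, 0.0933, 0.1024]
ee_rot: [[-1.0, -0.002, 0.001], [-0.002, 1.0, 0.0], [-0.001, 0.0, -1.0]]
wrist_force: [0.2, 0.1, 0.7]
gripper_width: 0.517
time_s: 28.2
tcp_pos: [0.4512, 0.0934, 0.188]
ee_rot: [[-1.0, -0.002, 0.002], [-0.002, 1.0, 0.001], [-0.002, 0.001, -1.0]]
wrist_force: [-0.4, 1.0, -0.9]
gripper_width: 0.383
```

```bash
python3 -m creep '[[-10,3,0,0,0,0,0],[-25,7,0,0,0,0,0],[-32,9,0,0,0,0,0],[-32,9,0,0,0,0,0],[-32,9,0,0,0,0,0],[-32,9,0,0,0,0,0],[-28,7,0,0,0,0,0],[-15,4,0,0,0,0,0],[-7,1,0,0,0,0,0],[0,0,0,0,0,0,0]]'; python3 -m creep '[[0,0,15,0,0,0,0],[0,0,10,0,0,0,0],[0,0,9,0,0,0,0],[0,0,0,0,0,0,0],[0,0,0,0,0,0,0],[0,0,0,0,0,0,0],[0,0,0,0,0,0,0],[0,0,0,0,0,0,0],[0,0,0,0,0,0,0],[0,0,0,0,0,0,0]]'
python3 - <<'E'
from h import *
p=sense()['tcp_pos'];ims=[]
b=p[2]-.1024
for c,o,wh in(('wrist',np.array([150,50]),(260,300)),('scene',np.array([300,190]),(120,138))):
    d=capture(c);s=520/wh[0]*.75;im=crop(d,o,wh,s)
    draw(im,d,sq(.664,.1525,.04,.114,7.1),s,o,(0,0,255));draw(im,d,circ(p[0],p[1]+.001,b,.0425),s,o,(0,255,255))
    ims.append(im)
h=min(i.shape[0] for i in ims);cv2.imwrite('pics/p6.png',np.hstack([i[:h] for i in ims]));print(p)
E
```

```text
time_s: 29.45
tcp_pos: [0.6636, 0.1514, 0.1856]
ee_rot: [[-1.0, -0.002, -0.002], [-0.002, 1.0, -0.001], [0.002, -0.001, -1.0]]
wrist_force: [0.0, 0.5, -0.6]
gripper_width: 0.382
time_s: 30.7
tcp_pos: [0.6637, 0.1516, 0.1531]
ee_rot: [[-1.0, -0.002, 0.0], [-0.002, 1.0, 0.0], [-0.0, 0.0, -1.0]]
wrist_force: [0.3, -0.0, -0.7]
gripper_width: 0.382
[0.66365322 0.1515639  0.15307061]
```

View pics/p6.png

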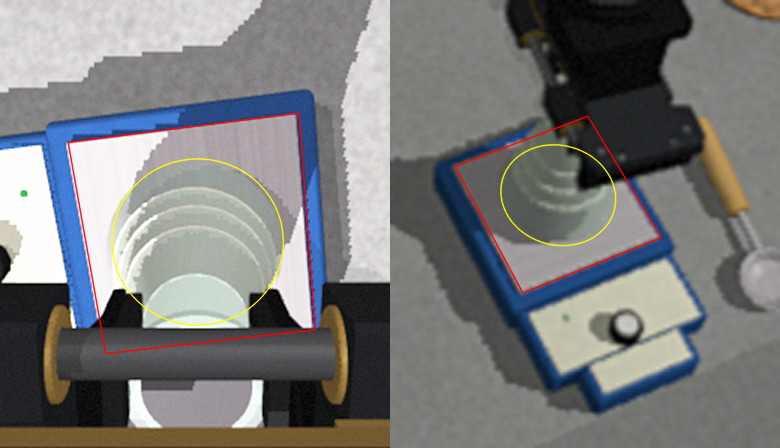

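```bash
python3 -m creep '[[0,0,4,0,0,0,0],[0,0,3,0,0,0,0],[0,0,2,0,0,0,0],[0,0,1,0,0,0,0],[0,0,0.5,0,0,0,0],[0,0,0.5,0,0,0,0],[0,0,0,0,0,0,0],[0,0,0,0,0,0,0],[0,0,0,0,0,0,0],[0,0,0,0,0,0,0]]'
```

```text
time_s: 32.05
tcp_pos: [0.6638, 0.1516, 0.1422]
ee_rot: [[-1.0, -0.002, 0.0], [-0.002, 1.0, 0.0], [-0.0, 0.0, -1.0]]
wrist_force: [-0.3, -1.0, -0.4]
gripper_width: 0.384
```

```bash
python3 -m creep '[[0,0,0.5,0,0,0,0],[0,0,0,0,0,0,0],[0,0,0.5,0,0,0,0],[0,0,0,0,0,0,0],[0,0,0,0,0,0,0],[0,0,0,0,0,0,0],[0,0,0,0,0,0,0],[0,0,0,0,0,0,0],[0,0,0,0,0,0,0],[0,0,0,0,0,0,0]]'
```

```text
time_s: 33.3
tcp_pos: [0.664, 0.1516, 0.1421]
ee_rot: [[-1.0, -0.002, 0.001], [-0.002, 1.0, 0.0], [-0.001, 0.0, -1.0]]
wrist_force: [-0.0, 0.3, 5.8]
gripper_width: 0.383
```

```bash
python3 -m creep '[[0,0,0,0,0,0,0.45],[0,0,0,0,0,0,0.6],[0,0,0,0,0,0,1],[0,0,0,0,0,0,1],[0,0,0,0,0,0,1],[0,0,-10,0,0,0,1],[0,0,-30,0,0,0,1],[0,0,-50,0,0,0,1],[0,0,-50,0,0,0,1],[0,0,-15,0,0,0,1]]';  python3 -m creep '[[16,-22,0,0,0,0,1],[33,-44,0,0,0,0,1],[33,-44,0,0,0,0,1],[33,-44,0,0,0,0,1],[33,-44,0,0,0,0,1],[33,-44,0,0,0,0,1],[33,-44,0,0,0,0,1],[33,-44,0,0,0,0,1],[33,-44,0,0,0,0,1],[16,-20,0,0,0,0,1]]'
python3 - <<'E'
from h import *
print(sense()['tcp_pos']);ims=[]
d=capture('top');o=np.array([180,105]);s=4.;im=crop(d,o,(90,105),s)
x,y=.664,.1525
draw(im,d,sq(x,y,.04,.114,7.1),s,o,(0,0,255));draw(im,d,circ(x,y,.04,.0425),s,o,(0,255,255));draw(im,d,circ(x,y,.18,.017),s,o,(0,255,255))
d=capture('wrist');w=d['color'].copy();(x,y)=(.3675,-.242);draw(w,d,circ(x,y,0,.0525),1,0,(0,0,255));draw(w,d,circ(x,y,.175,.019),1,0,(0,255,255))
w=w[:,100:500];cv2.imwrite('pics/p7.png',np.hstack([im,w]))
E
```

```text
time_s: 34.55
tcp_pos: [0.665, 0.1518, 0.3018]
ee_rot: [[-1.0, -0.002, 0.009], [-0.002, 1.0, 0.003], [-0.009, 0.003, -1.0]]
wrist_force: [-0.2, -0.5, -0.1]
gripper_width: 0.996
time_s: 35.8
tcp_pos: [0.3663, -0.2444, 0.2961]
ee_rot: [[-1.0, 0.0, -0.0], [0.0, 1.0, 0.0], [0.0, 0.0, -1.0]]
wrist_force: [0.5, -0.1, 0.2]
gripper_width: 0.998
[ 0.36633639 -0.24439046  0.29612975]
```

View pics/p7.png

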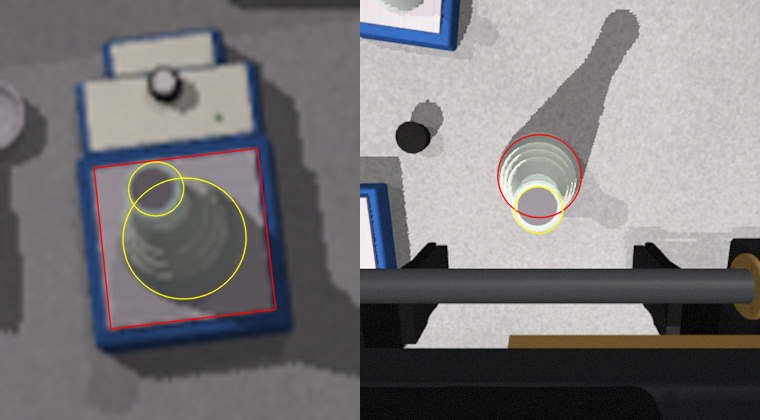

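```bash
python3 -m creep '[[-1,1,30,0,0,0,1],[0,0,45,0,0,0,1],[0,0,40,0,0,0,1],[0,0,30,0,0,0,1],[0,0,18,0,0,0,1],[0,0,0,0,0,0,0.6],[0,0,0,0,0,0,0.5],[0,0,0,0,0,0,0.4],[0,0,0,0,0,0,0],[0,0,0,0,0,0,0]]'; python3 -m creep '[[0,0,0,0,0,0,0],[0,0,0,0,0,0,0],[0,0,0,0,0,0,0],[0,0,0,0,0,0,0],[0,0,-5,0,0,0,0],[0,0,-15,0,0,0,0],[0,0,-25,0,0,0,0],[0,0,-25,0,0,0,0],[0,0,-15,0,0,0,0],[0,0,0,0,0,0,0]]'
```

```text
time_s: 37.15
tcp_pos: [0.3696, -0.2421, 0.1334]
ee_rot: [[-1.0, -0.002, 0.001], [-0.002, 1.0, -0.0], [-0.001, -0.0, -1.0]]
wrist_force: [-0.8, 0.4, -0.9]
gripper_width: 0.515
time_s: 38.4
tcp_pos: [0.3702, -0.2421, 0.2189]
ee_rot: [[-1.0, -0.002, 0.003], [-0.002, 1.0, -0.0], [-0.003, -0.0, -1.0]]
wrist_force: [-0.6, -0.4, -3.2]
gripper_width: 0.435
```

```bash
python3 -m creep '[[-13,4,0,0,0,0,0],[-28,10,0,0,0,0,0],[-38,13,0,0,0,0,0],[-40,14,0,0,0,0,0],[-40,14,0,0,0,0,0],[-40,13,0,0,0,0,0],[-35,12,0,0,0,0,0],[-22,7,0,0,0,0,0],[-12,4,0,0,0,0,0],[0,0,0,0,0,0,0]]'; python3 -m creep '[[0,0,15,0,0,0,0],[0,0,10,0,0,0,0],[0,0,9,0,0,0,0],[0,0,4,0,0,0,0],[0,0,3,0,0,0,0],[0,0,0,0,0,0,0],[0,0,0,0,0,0,0],[0,0,0,0,0,0,0],[0,0,0,0,0,0,0],[0,0,0,0,0,0,0]]'
python3 - <<'E'
from h import *
p=sense()['tcp_pos'];ims=[]
b=p[2]-.1334
for c,o,wh in(('wrist',np.array([150,0]),(260,300)),('scene',np.array([160,210]),(130,150))):
    d=capture(c);s=520/wh[0]*.75;im=crop(d,o,wh,s)
    draw(im,d,sq(.6387,-.151,.04,.145,1),s,o,(0,0,255));draw(im,d,circ(p[0],p[1],b,.0525),s,o,(0,255,255))
    ims.append(im)
h=min(i.shape[0] for i in ims);cv2.imwrite('pics/p8.png',np.hstack([i[:h] for i in ims]));print(p)
E
```

```text
time_s: 39.65
tcp_pos: [0.6375, -0.15, 0.2165]
ee_rot: [[-1.0, -0.003, -0.002], [-0.003, 1.0, 0.0], [0.002, 0.0, -1.0]]
wrist_force: [0.3, -0.2, -2.5]
gripper_width: 0.427
time_s: 40.9
tcp_pos: [0.6373, -0.1505, 0.1771]
ee_rot: [[-1.0, -0.002, 0.0], [-0.002, 1.0, 0.0], [-0.0, 0.0, -1.0]]
wrist_force: [0.0, 0.9, -2.2]
gripper_width: 0.432
[ 0.63728923 -0.15045569  0.17713424]
```

View pics/p8.png

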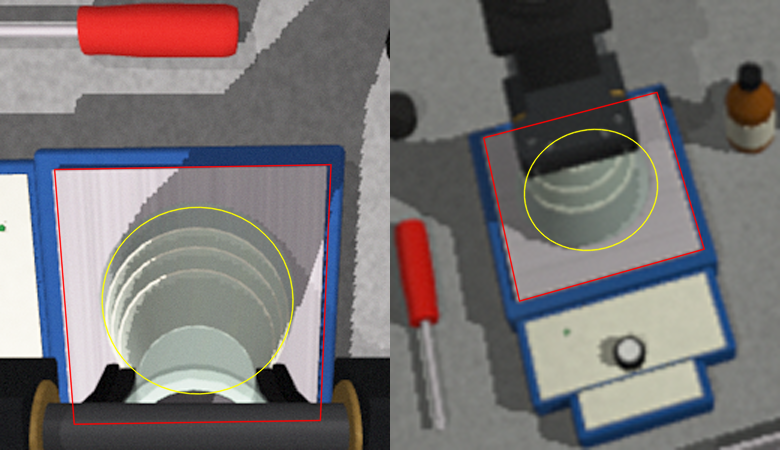

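```bash
python3 -m creep '[[-1,0,1.5,0,0,0,0],[0,0,1,0,0,0,0],[0,0,0.5,0,0,0,0],[0,0,0.5,0,0,0,0],[0,0,0.5,0,0,0,0],[0,0,0,0,0,0,0],[0,0,0,0,0,0,0],[0,0,0,0,0,0,0],[0,0,0,0,0,0,0],[0,0,0,0,0,0,0]]'
```

```text
time_s: 42.25
tcp_pos: [0.6383, -0.1505, 0.1732]
ee_rot: [[-1.0, -0.002, 0.0], [-0.002, 1.0, -0.0], [-0.0, -0.0, -1.0]]
wrist_force: [-0.7, 0.5, -1.5]
gripper_width: 0.43
```

```bash
python3 -m creep '[[0,0,0.5,0,0,0,0],[0,0,0,0,0,0,0],[0,0,0.5,0,0,0,0],[0,0,0,0,0,0,0],[0,0,0,0,0,0,0],[0,0,0,0,0,0,0],[0,0,0,0,0,0,0],[0,0,0,0,0,0,0],[0,0,0,0,0,0,0],[0,0,0,0,0,0,0]]'
```

```text
time_s: 43.5
tcp_pos: [0.6383, -0.1506, 0.1731]
ee_rot: [[-1.0, -0.002, 0.001], [-0.002, 1.0, -0.0], [-0.001, -0.0, -1.0]]
wrist_force: [-2.5, 1.3, 5.1]
gripper_width: 0.432
```

```bash
python3 -m creep '[[0,0,0,0,0,0,0.5],[0,0,0,0,0,0,0.65],[0,0,0,0,0,0,1],[0,0,0,0,0,0,1],[0,0,0,0,0,0,1],[0,0,-10,0,0,0,1],[0,0,-30,0,0,0,1],[0,0,-50,0,0,0,1],[0,0,-40,0,0,0,1],[0,0,0,0,0,0,1]]';  python3 -m creep '[[20,15,0,0,0,0,1],[35,25,0,0,0,0,1],[35,25,0,0,0,0,1],[35,25,0,0,0,0,1],[35,25,0,0,0,0,1],[35,25,0,0,0,0,1],[20,10,0,0,0,0,1],[0,0,0,0,0,0,1],[0,0,0,0,0,0,1],[0,0,0,0,0,0,1]]'
python3 - <<'E'
from h import *
d=capture('top');o=np.array([90,90]);s=2.0;im=crop(d,o,(400,230),s)
for x,y,k in((.6387,-.151,'l'),(.664,.1525,'m'),(.5077,-.449,'s')):
    R,r,h1,h2=FL[k];draw(im,d,circ(x,y,.04,R),s,o,(0,0,255));draw(im,d,circ(x,y,.04+h2,r),s,o,(0,255,255))
cv2.imwrite('pics/p9.png',im)
d=capture('scene');cv2.imwrite('pics/p9s.png',crop(d,np.array([60,120]),(400,240),2))
for n in('beaker','brown_bottle'):print(n,find_in('scene',n)[:1])
E
```

```text
time_s: 44.75
tcp_pos: [0.64, -0.151, 0.3078]
ee_rot: [[-1.0, -0.002, 0.01], [-0.002, 1.0, -0.001], [-0.01, -0.001, -1.0]]
wrist_force: [-0.2, -0.1, -0.4]
gripper_width: 1.0
time_s: 46.0
tcp_pos: [0.4235, -0.0012, 0.3017]
ee_rot: [[-1.0, -0.001, -0.001], [-0.001, 1.0, -0.0], [0.001, -0.0, -1.0]]
wrist_force: [-0.2, 0.5, -0.6]
gripper_width: 0.999
beaker [{'xy': [341.7, 153.4], 'p': 0.83}]
brown_bottle [{'xy': [236.7, 309.1], 'p': 0.75}]
```

View pics/p9.png

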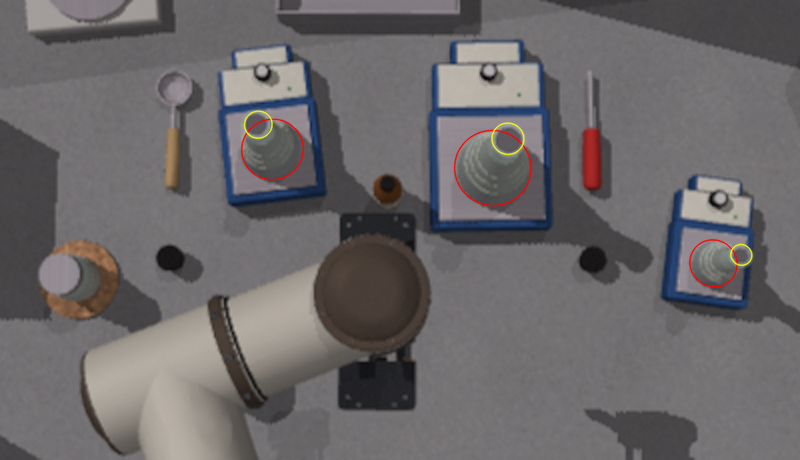

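View pics/p9s.png

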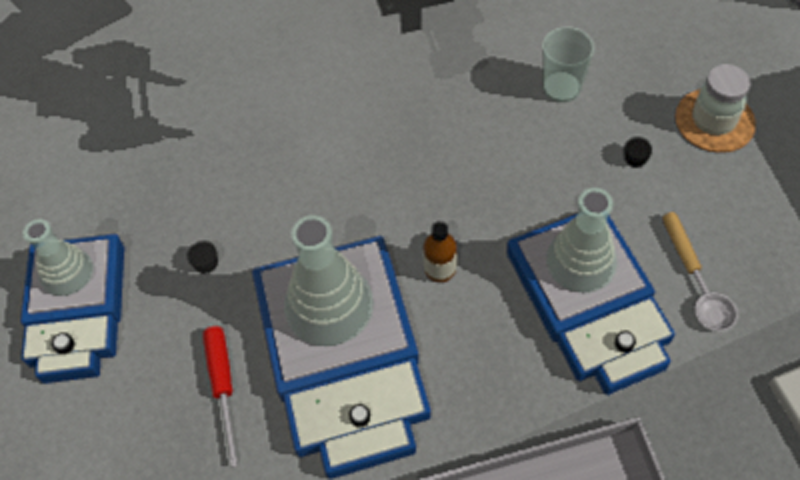

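Run:
```python
from h import *
from scipy.optimize import minimize
plate={'top':{'s':(.507,-.4472),'m':(.6633,.1544),'l':(.638,-.1491)},'scene':{'s':(.5083,-.4515),'m':None,'l':(.6393,-.153)}}
for c in('top','scene'):
    d=capture(c);im=d['color'].astype(float)
    g=cv2.GaussianBlur(im[...,1]-(im[...,0]+im[...,2])/2,(0,0),.7)
    for k,(x0,y0) in{'s':(.5077,-.449),'m':(.664,.1525),'l':(.6387,-.151)}.items():
        R,r,h1,h2=FL[k]
        def mask(p):
            pts=np.vstack([circ(p[0],p[1],.04,R),circ(p[0],p[1],.04+h1,r)])
            a=cv2.convexHull(np.float32(proj(d,pts)))
            b=cv2.convexHull(np.float32(proj(d,np.vstack([circ(p[0],p[1],.04+h1,r),circ(p[0],p[1],.04+h2,r)]))))
            m=np.zeros(g.shape,np.uint8)
            for q in(a,b):cv2.fillPoly(m,[np.int32(q*16)],255,cv2.LINE_AA,4)
            return m/255.
        # ring around silhouette used for contrast: mean inside minus mean outside
        big=cv2.dilate((mask((x0,y0))>0).astype(np.uint8),np.ones((17,17)))>0
        best=max(((lambda m:(g[big]*(m[big]-m[big].mean())).sum()/m[big].std())(mask((x0+i/1000,y0+j/1000))),i,j) for i in range(-14,15) for j in range(-14,15))
        f=np.array([x0+best[1]/1000,y0+best[2]/1000]);q=plate[c][k]
        print(c,k,np.round(best,1),f,'rel plate mm',None if q is None else np.round((f-q)*1000,1))
```

```text
top s [ 6.6241e+03 -2.0000e+00 -3.0000e+00] [ 0.5057 -0.452 ] rel plate mm [-1.3 -4.8]
top m [7.9317e+03 1.0000e+00 2.0000e+00] [0.665  0.1545] rel plate mm [1.7 0.1]
top l [ 1.17259e+04 -1.00000e+00 -3.00000e+00] [ 0.6377 -0.154 ] rel plate mm [-0.3 -4.9]
scene s [ 1.17187e+04 -7.00000e+00 -5.00000e+00] [ 0.5007 -0.454 ] rel plate mm [-7.6 -2.5]
scene m [ 1.38462e+04 -5.00000e+00  2.00000e+00] [0.659  0.1545] rel plate mm None
scene l [ 2.03478e+04 -7.00000e+00 -4.00000e+00] [ 0.6317 -0.155 ] rel plate mm [-7.6 -2. ]
```

```bash
python3 -c "
from station import *;print(finish_job(), sense()['time_s'])"
```

```text
the job is handed in; nothing more can be done
the job is handed in; nothing more can be done
```

The job is done and handed in. I moved the jar to the middle of the cork mat first, then stood the small, medium and large flasks on their own stirrers. It took about 46 s of the 128 s, and I saw no drop, tip or hard contact. The wrist force was about 6 N or less at every reading.

**Last checks:**
- **Upright:** In the last two pictures all three flasks stand upright on their own plates, the jar stands on the mat, and the gripper is open and clear of everything.
- **Jar and medium flask:** The jar matched the mat's centre in the overlay. The medium flask was within about 2 mm of its plate's centre in the top view.
- **Small and large flasks:** The measurements disagreed here. The top view put both about 5 mm off centre towards -y. The scene view put both about 8 mm off towards -x and 2 mm towards -y.
- **Why I left them:** I took most of the -x offset as a bias of that view, because the jaws had released the large flask within 1 mm of its plate centre in x. Both flasks are well inside their plates.
- **Beaker and brown bottle:** Both appear unmoved. In the final check the network mistook the large flask for the bottle. By eye, the bottle was at its original pixel, about (280, 246).

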